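# Fasten the mixer's cover stud with the slot key

### The arm

A 6-joint arm with a two-finger parallel gripper is mounted at the origin on the work surface. World frame = base frame: x ahead of the robot, y to its left, z up, the work surface at z = 0. Lengths are in m, angles in rad, forces in N, time in s.
With the tool pointing down it reaches from about 0.35 to 0.975 m from the base axis. Payload 4.9 kg.
Tool frame: the origin (TCP) lies at the very end of the fingers, on their centre line; the grasp point (between the pads) lies behind it (manip.pinch_z is the y of the grasp point in the tool frame, in m); y points along the fingers, x is the direction in which the jaws open and shut, and the axes are right-handed (so a half turn about y gives the same grasp; the last joint's range is limited). The gripper opens to 85 mm and grips with 20 to 120 N. Pads are 22 mm wide; open, the fingers measure 114 mm over their backs; the gripper's body (76 mm by 85 mm) begins 54 mm behind the grasp point. The pads swing forward as they close: fully open they stand 13 mm farther back than shut.
Start: joints at [1.174, 0.053, 1.613, -0, 1.476, -0.119], TCP at [0.171, 0.601, 0.231] pointing down, gripper open.
Joint ranges: [-3.01, 3.01], [-1.01, 2.22], [0.06, 2.58], [-1.02, 4.17], [0.09, 2.62], [-3.14, 3.14]. Speed limits (rad/s): [2.57, 2.57, 3.14, 3.14, 3.14, 3.14].

### API

Orientations are given as a unit quaternion [w, x, y, z].
In Python, from plant import manip gives the robot as it stands.
- The arm moves only by the tool drive_tool, never from a script. Its argument "motion" is a list of rows, each a list of 3 entries, a list of its own where there are three numbers: the shift along the tool's x, y, z in units of 25 mm (1.0 is 25 mm), then the turn, a rotation vector about the tool's x, y, z in units of 5 degrees (1.0 is 5 degrees), then the closure, from -1 (fully open) to 1 (shut). A call has 1 to 12 rows; each row shifts and turns the commanded pose from where the row before left it, along the tool's axes as they then stand; what a row does not reach is not made up. A row lasts 1/10 s, in which the tool goes at most 50 mm and 8.59 degrees, less where a joint would pass 70% of its speed; a pose out of reach is approached as far as the arm can. A call is refused whole if a number of a shift passes 1 or a number of a turn 1, either way. A call with a gripper value outside its range is refused whole. The fingers move at their own pace and stop on an object; the grip force is fixed at half the most. Time passes only in rows, so rows that do not move let the fingers close. It gives the time, the measured TCP pose, the force and the opening at its end, in the units of the state.
- manip.state(): the state, without advancing time (a new reading comes with each control period).
- manip.grab_frame(name): name is "side" or "top" or "wrist"; returns a dict with "img" (420x560x3 uint8, blue, green, red), "range_z" (420x560 float32, m along the optical axis (not along the pixel's ray), 0 where there is no reading), "camera_matrix" (3x3 intrinsics, pixels), "world_from_camera" (4x4, takes a point from camera to world coordinates); the wrist camera has in their place "T_tool_cam" (4x4, takes a point from camera to tool coordinates, whose origin is the TCP and whose axes are the tool frame's). Camera axes: x right, y down, z forward; pixel columns grow to the right and rows downward; lengths in m; the calibration is good to about 2 mm. A picture is of the moment at which its call begins: read the wrist's pose just before it.
- manip.job_done(): hands the job in, once; it reports no verdict.
The state is a dict: "time": time; "joint_pos": joint angles; "joint_vel": joint speeds; "joint_efforts": joint torques, N m; "tool_pos": TCP position; "tool_rot": TCP orientation; "contact_force": force on the tool from outside, world axes, zero at the start; "ft_torque": the same for the moment, N m; "gripper_width": opening from 0.0 (shut) to 1.0 (fully open).
Only numpy, scipy, OpenCV 4.12 (cv2) and the standard library are available. Lean on these libraries where they do the work, as an engineer would, in place of code of your own. Each camera call takes 0.05 s, during which the arm holds its last target. There are 200 camera calls.

### The job

One of the two quarter-turn studs on the cover of the red blood-bag mixer still stands up unfastened. Take the slot key from its stand, set its blade in that stud's slot, press the stud down and turn it clockwise until it drops into its catch, then put the key back down in its stand and let go. Never load the stud with more than 25 N in all, push and twist together (forcing it while it is blocked does that), and leave the things around it where they are.

Things in the scene. Friction and masses are not known exactly. Their poses are not given: they have to be found in the camera images.
- mixer: Red plastic case, 200 (x) x 270 (y) x 70 mm high, fixed; origin at the centre of its underside, z up. On top lies a grey cover plate, 130 x 235 mm, with two collared slotted studs, about 70 mm either side of the middle along the case's y. Which of the two is still open varies.
- stud_slot (a point): Centre of the top face of the OPEN stud's steel head, 28 mm across. x runs along its slot, z up; moves with the stud. Slot 20 mm long, 5 mm wide, 6 mm deep, lips chamfered 1 mm. Unfastened, this point is 22 mm above the case's top (6 above the collar). A spring pushes it up: 3 N at rest plus 0.5 N per mm pressed. Fastened, it stands between 4 mm above and 2 mm below the collar.
- stud_turn (a joint): Turn of the open stud, rad, clockwise from above: 0 to 0.1 at the start, blocked at about 0.15 unless pressed. The press that frees it is 4 to 10 mm, unlike on each case and not visible; 1.5 mm deeper is a hard stop: 6 to 9 N reaches it. Light friction, under 0.1 N m. From about 1.2 it rises 2 mm into its catch when the push is eased and cannot turn back; end stop 1.5.
- collar_open: Grey collar round the open stud: inner diameter 31, outer 46 mm, 16 mm high on the case's top; fixed. Origin at its centre on the case's top.
- collar_shut: Collar with the other stud, already fastened and fixed: its head's top stands 18 mm above the case's top, 2 mm above its collar, slot crosswise. Origin at the collar's centre on the case's top. Not to be worked on.
- key: Slot key, 82 mm long, about 0.12 kg, loose, upright in its stand. Origin mid blade tip (lower end), z up the key, x along the blade's width. From the tip: steel blade 16 (x) x 3.5 (y) mm, last 2 mm tapering to 2 mm thick; shank 12 mm across, 8 to 32 mm up; black disc 32 mm across, 32 to 36 up; flat black grip 26 (x) x 14 (y) mm, 36 to 82 up, to be pinched across its 14 mm.
- key_tip (a point): The middle of the key's blade tip (same point and axes as the key's origin).
- stand: White block 64 x 64 x 45 mm, fixed, origin at the centre of its underside.
- stand_hole (a point): Centre of the mouth of the round hole in the stand's top: 20 mm across, 38 mm deep. The key hangs in it with its disc resting on the stand's top, blade tip 32 mm below this point; the key may stand at any yaw.
- tube_rack: Black rack full of capped sample tubes, 105 x 185 mm, 88 mm high, loose; origin at the centre of its underside. Bystander.
- cup: Paper cup, 72 mm across, 85 mm high, loose; origin under its centre. Bystander.
- soap: Green soap bottle, 72 mm across, 170 mm high, loose; origin under its centre. Bystander.
- roll: Paper tape roll standing on end, 64 mm across, 100 mm high, loose; origin under its centre. Bystander.
There are look-alikes about, which are no part of the job. There is more than one size of the key; the one meant has the size given above. Leave any purple look-alike of the stand alone.

How it is judged:
On the way, in this order (a step that is already met when the one before it is completed fails the run):
1. the key is drawn out of its stand (z of key_tip in the frame of stand_hole above 0.01 m), for 0.1 s.
2. the key's blade is in the open stud's slot and has turned the stud past 1.15 rad (value of joint stud_turn above 1.15 rad and distance between key_tip and stud_slot below 0.009 m and z of key_tip in the frame of stud_slot below -0.002 m), for 0.1 s.
At the end, for the whole second after the job is handed in: The stud is turned past 1.15 rad and stays caught there with the key withdrawn; the key stands in its stand: blade tip within 8 mm of the hole's axis and at least 28 mm below its mouth, within 0.12 rad of upright, at rest, let go (value of joint stud_turn above 1.15 rad and horizontal distance between key_tip and stand_hole below 0.008 m and z of key_tip in the frame of stand_hole below -0.028 m and angle between key's own z axis and vertical below 0.12 rad and linear speed of key below 0.02 m/s); the robot touches nothing.
It fails at once if the key and the open stud (or its collar) press on one another with more than 25 N, all contact forces added up (contact force between key and collar_open above 25 N).
It fails at once if a bystander (tube rack, cup, soap bottle, paper roll) is moved more than 30 mm (distance of any of tube_rack, cup, soap, roll from where it was at the start of the episode above 0.03 m).
It also fails if it takes over 67 s, if anything falls off the work surface, if the arm or the gripper's body presses on something with over 40 N, if the wrist force passes 120 N, or if a joint passes its speed limit or range.

## Working session

There is one attempt and no reset: what is moved stays moved. The work goes in short steps, Python scripts to look and compute and a tool call to move; the robot and the scene stay as the last step left them, time stands still between calls to the robot, and variables do not carry over. Pictures are saved under pics/ and viewed, about 8 in all and at most 12, crops included, and the job is handed in when it is done.

Besides the shell and the picture viewer there is one more tool, called by a JSON object that holds its "name" and its "arguments", one argument or row to a line. drive_tool: Moves the arm, as the interface text tells. Its arguments: {"type":"object","properties":{"motion":{"type":"array","items":{"type":"array"}}},"required":["motion"]}

```bash
mkdir -p pics; cat > h.py <<'E'
import numpy as np, cv2
from plant import manip
from scipy.spatial.transform import Rotation as R
def T_tool(s):
    q=s["tool_rot"]; T=np.eye(4); T[:3,:3]=R.from_quat([q[1],q[2],q[3],q[0]]).as_matrix(); T[:3,3]=s["tool_pos"]; return T
def grab(n):
    s=manip.state(); f=manip.grab_frame(n)
    f["T"]=f["world_from_camera"] if n!="wrist" else T_tool(s)@f["T_tool_cam"]
    return f
def cloud(f):
    z=f["range_z"]; K=f["camera_matrix"]; v,u=np.mgrid[:z.shape[0],:z.shape[1]]
    P=np.stack([(u-K[0,2])/K[0,0]*z,(v-K[1,2])/K[1,1]*z,z],-1)
    W=P@f["T"][:3,:3].T+f["T"][:3,3]; W[z<=0]=np.nan; return W
E
python3 - <<'E'
from h import *
print(manip.state(), manip.pinch_z)
for n in("top","side"):
    f=grab(n); W=cloud(f); np.savez(n+".npz",img=f["img"],W=W,K=f["camera_matrix"],T=f["T"])
    cv2.imwrite(f"pics/{n}.png",cv2.resize(f["img"],(800,600)))
    print(f["camera_matrix"],f["T"])
E
```

```text
{'time': 0.0, 'joint_pos': array([ 1.17401327e+00,  5.33553025e-02,  1.61429452e+00,  2.83370479e-05,
        1.47600580e+00, -1.19006802e-01]), 'joint_vel': array([-6.40837423e-05, -7.20987049e-04,  3.14664819e-04,  1.03042525e-03,
        1.69126892e-03, -1.21853852e-04]), 'joint_efforts': array([-2.87207724e-03, -3.93684411e+01, -3.70173383e+01, -2.89749187e-04,
        7.20647833e-03,  3.81323090e-06]), 'tool_pos': array([0.17113935, 0.60046382, 0.23006368]), 'tool_rot': array([-0.56404803,  0.5647651 ,  0.42532802, -0.4265985 ]), 'contact_force': array([-0.63573748,  0.37053598,  0.04063273]), 'ft_torque': array([ 0.00192114,  0.03048738, -0.06436528]), 'gripper_width': 1.0014485315499837} -0.0187
[[459.01524237   0.         280.44162886]
 [  0.         459.01524237 214.32545189]
 [  0.           0.           1.        ]] [[-3.28196765e-02 -9.75974427e-01  2.15399135e-01  2.49516839e-01]
 [-9.99460525e-01  3.23150148e-02 -5.86512589e-03  3.36884614e-02]
 [-1.23641335e-03 -2.15475424e-01 -9.76508481e-01  1.28971158e+00]
 [ 0.00000000e+00  0.00000000e+00  0.00000000e+00  1.00000000e+00]]
[[399.25315742   0.         273.29001849]
 [  0.         399.25315742 211.7963734 ]
 [  0.           0.           1.        ]] [[ 0.9442667  -0.17015754  0.28179215  0.17671127]
 [-0.32894129 -0.52043694  0.78799938 -0.89881136]
 [ 0.012571   -0.83677464 -0.54740311  0.76099826]
 [ 0.          0.          0.          1.        ]]
```

View pics/top.png

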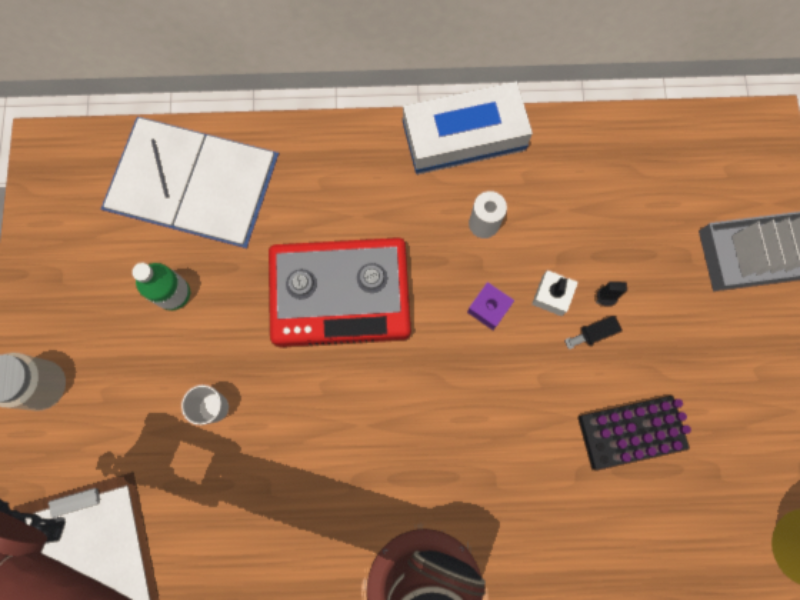

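View pics/side.png

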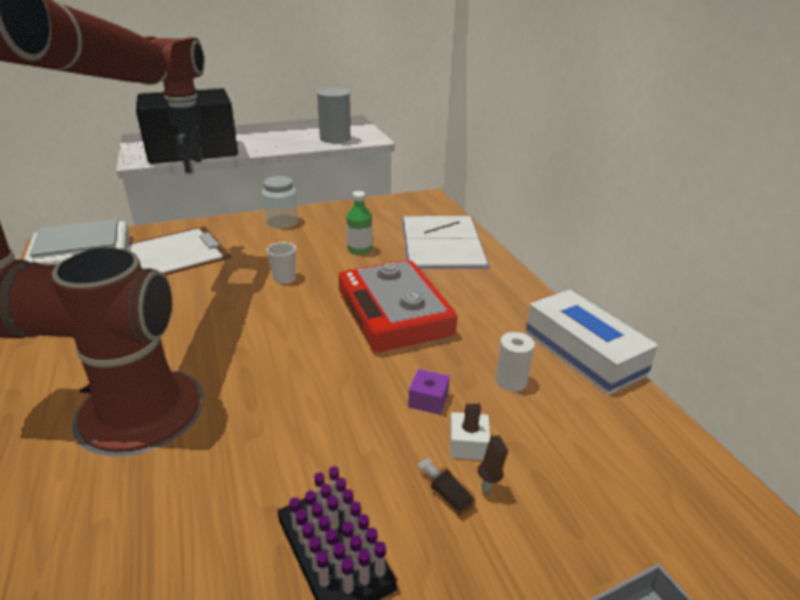

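The mixer is at (340,292), the studs at (300,283) and (372,276). The white stand holding a key is at (557,292) and the purple stand at (491,305). Two other keys are outside the stand, at (612,292) and (595,332). The key in the white stand is probably the right one, so I'll crop and measure it.

```bash
python3 - <<'E'
from h import *
d=np.load("top.npz"); img,W=d["img"],d["W"]
a=cv2.resize(img[180:255,365:455],None,fx=8,fy=8,interpolation=cv2.INTER_CUBIC)[:600,:720]
b=cv2.resize(img[160:245,185:290],None,fx=5,fy=5,interpolation=cv2.INTER_CUBIC)
o=np.zeros((600+0,800,3),np.uint8); a=cv2.resize(a,(400,333)); b=cv2.resize(b,(400,324)); o[:333,:400]=a;o[:324,400:]=b
s=np.load("side.npz"); c=s["img"][275:355,285:365]; o[333:,:267]=cv2.resize(c,(267,267),interpolation=cv2.INTER_CUBIC)
cv2.imwrite("pics/crop.png",o)
def rep(n,m):
    p=W[m]; print(n,m.sum(),np.nanmedian(p,0).round(4),np.nanmin(p,0).round(4),np.nanmax(p,0).round(4))
z=W[...,2]; v,u=np.mgrid[:420,:560]
reg=(u>370)&(u<408)&(v>185)&(v<225)
rep("standtop",reg&(abs(z-.045)<.006)); rep("keytop",reg&(z>.08))
for n,(uc,vc) in dict(L=(210,198),Rr=(260,193)).items():
    r=np.hypot(u-uc,v-vc)<16; rep(n+" case",r&(z<.078)); rep(n+" top",r&(z>.08)); rep(n+" hd",np.hypot(u-uc,v-vc)<4)
h=cv2.cvtColor(img,cv2.COLOR_BGR2HSV); red=((h[...,0]<8)|(h[...,0]>172))&(h[...,1]>150)&(u>180)&(u<295)&(v>155)&(v<250)&(abs(z-.07)<.008)
rep("red",red); print(cv2.minAreaRect(W[red][:,:2].astype(np.float32)))
st=reg&(abs(z-.045)<.006)&(h[...,1]<60); print(cv2.minAreaRect(W[st][:,:2].astype(np.float32)))
for n,(x,y) in dict(roll=(343,150),key2=(428,205),key3=(417,232),purple=(344,214),cup=(143,284),soap=(110,197),rack=(444,302)).items(): rep(n,(np.hypot(u-x,v-y)<14)&(z>.012))
E
```

```text
standtop 405 [ 0.5427 -0.2738  0.0433] [ 0.5039 -0.3188  0.039 ] [ 0.5861 -0.2372  0.0508]
keytop 60 [ 0.5445 -0.278   0.0921] [ 0.5322 -0.2863  0.0803] [ 0.5594 -0.2697  0.0971]
L case 582 [0.5694 0.2177 0.0691] [0.5282 0.1768 0.0618] [0.6156 0.2605 0.0779]
L top 198 [0.5678 0.2162 0.0862] [0.5467 0.1935 0.0802] [0.5906 0.238  0.0966]
L hd 45 [0.5647 0.2158 0.0898] [0.5567 0.2064 0.0797] [0.5761 0.224  0.0966]
Rr case 589 [0.581 0.08  0.069] [0.5372 0.0389 0.0611] [0.6254 0.1223 0.078 ]
Rr top 191 [0.5763 0.0801 0.0843] [0.5544 0.0582 0.08  ] [0.5967 0.102  0.0925]
Rr hd 45 [0.5769 0.08   0.0844] [0.5661 0.0716 0.0765] [0.5852 0.0884 0.0919]
red 1742 [0.5062 0.1748 0.0658] [0.4582 0.0123 0.062 ] [0.6571 0.2804 0.0746]
((0.55767822265625, 0.14610810577869415), (0.19537584483623505, 0.26547661423683167), 1.2819993495941162)
((0.5454870462417603, -0.2792204022407532), (0.06449753791093826, 0.06622903794050217), 65.78832244873047)
roll 529 [ 0.6917 -0.1505  0.0951] [ 0.6709 -0.1824  0.0147] [ 0.7264 -0.1196  0.104 ]
key2 268 [ 0.5278 -0.3722  0.0826] [ 0.5104 -0.3949  0.0368] [ 0.5499 -0.3575  0.1122]
key3 324 [ 0.4617 -0.3505  0.0433] [ 0.4379 -0.3789  0.0144] [ 0.4863 -0.318   0.0669]
purple 509 [ 0.521  -0.1492  0.0428] [ 0.4824 -0.1881  0.0121] [ 0.5579 -0.1136  0.0515]
cup 382 [0.3466 0.4128 0.0555] [0.3107 0.3614 0.012 ] [0.3765 0.4291 0.0871]
soap 594 [0.565  0.4718 0.1187] [0.5394 0.4493 0.0652] [0.6092 0.5102 0.1745]
rack 607 [ 0.2707 -0.3999  0.0425] [ 0.2366 -0.4437  0.0215] [ 0.3042 -0.3535  0.0922]
```

View pics/crop.png

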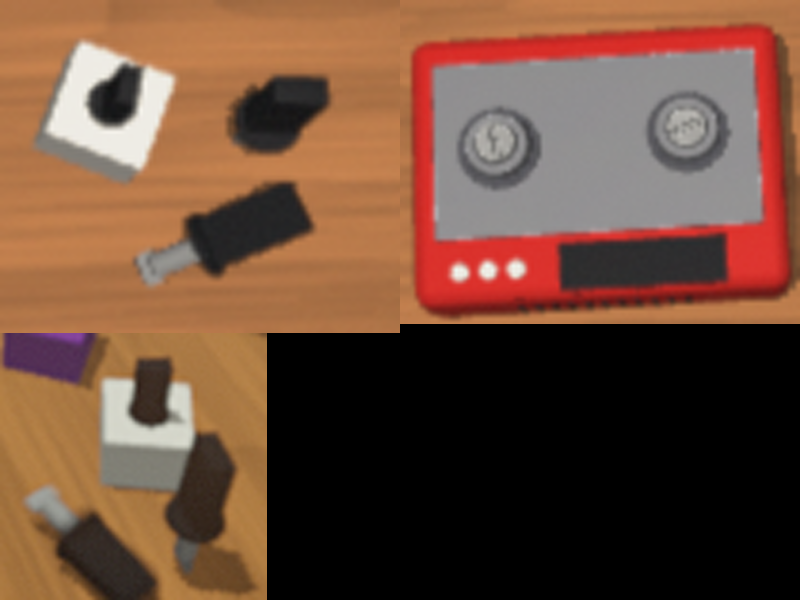

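The open stud is the left one: its head stands higher (z about 0.092) and its slot runs along the case's x. The key in the white stand tops out at 0.095 m, which matches 82 mm. Key2 at (612,292) is taller (0.112), and the other one lies on the table with a bigger grip. I'll go above the white stand.

```bash
cat >> h.py <<'E'
def plan(tgt,xdir=None):
    """units to move to world tgt along tool axes; turn (5deg units, tool rotvec) to upright with tool x along xdir angle (mod pi)"""
    s=manip.state(); T=T_tool(s); Rm=T[:3,:3]
    print("pos",T[:3,3].round(4),"F",s["contact_force"].round(2),"t",round(s["time"],2),"w",round(s["gripper_width"],3),"q6",s["joint_pos"].round(2))
    print("xaxis",Rm[:,0].round(3),"yaxis",Rm[:,1].round(3),"z",Rm[:,2].round(3))
    print("shift units",(Rm.T@(np.array(tgt)-T[:3,3])/.025).round(2))
    if xdir is not None:
        for a in(xdir,xdir+np.pi):
            x=np.array([np.cos(a),np.sin(a),0]); y=np.array([0,0,-1.]); D=np.c_[x,y,np.cross(x,y)]
            print("turn units",(np.degrees(R.from_matrix(Rm.T@D).as_rotvec())/5).round(2))
E
python3 - <<'E'
from h import *
plan([.40,.25,.25]); plan([.52,-.279,.25],np.pi/2)
E
```

```text
pos [0.1712 0.6005 0.2302] F [ 0.16  0.7  -0.1 ] t 0.1 w 1.004 q6 [ 1.17  0.05  1.61 -0.    1.48 -0.12]
xaxis [ 0.274  0.962 -0.002] yaxis [-0.001 -0.002 -1.   ] z [-0.962  0.274  0.   ]
shift units [-10.97  -0.77 -12.65]
pos [0.1712 0.6005 0.2302] F [ 0.16  0.7  -0.1 ] t 0.1 w 1.004 q6 [ 1.17  0.05  1.61 -0.    1.48 -0.12]
xaxis [ 0.274  0.962 -0.002] yaxis [-0.001 -0.002 -1.   ] z [-0.962  0.274  0.   ]
shift units [-30.01  -0.74 -23.07]
turn units [-0.01 -3.18 -0.02]
turn units [ 3.000e-02  3.282e+01 -1.000e-02]
```

{"name": "drive_tool", "arguments": {
  "motion": [
    [[-0.9, -0.06, -1], [0, 0, 0], -1],
    [[-0.9, -0.06, -1], [0, 0, 0], -1],
    [[-0.9, -0.06, -1], [0, 0, 0], -1],
    [[-0.9, -0.06, -1], [0, 0, 0], -1],
    [[-0.9, -0.06, -1], [0, 0, 0], -1],
    [[-0.9, -0.06, -1], [0, 0, 0], -1],
    [[-0.9, -0.06, -1], [0, 0, 0], -1],
    [[-0.9, -0.06, -1], [0, 0, 0], -1],
    [[-0.9, -0.06, -1], [0, 0, 0], -1],
    [[-0.9, -0.06, -1], [0, 0, 0], -1],
    [[-0.9, -0.06, -1], [0, 0, 0], -1],
    [[-0.9, -0.06, -1], [0, 0, 0], -1]
  ]
}}

```text
time: 1.3
tool_pos: [0.3861, 0.2577, 0.2489]
tool_rot: [0.564, -0.564, -0.426, 0.426]
contact_force: [-0.8, -0.9, 0.2]
gripper_width: 1.005
```

{"name": "drive_tool", "arguments": {
  "motion": [
    [[-1, 0, -0.6], [0, -0.3, 0], -1],
    [[-1, 0, -0.6], [0, -0.3, 0], -1],
    [[-1, 0, -0.6], [0, -0.3, 0], -1],
    [[-1, 0, -0.6], [0, -0.3, 0], -1],
    [[-1, 0, -0.6], [0, -0.3, 0], -1],
    [[-1, 0, -0.6], [0, -0.3, 0], -1],
    [[-1, 0, -0.6], [0, -0.3, 0], -1],
    [[-1, 0, -0.6], [0, -0.3, 0], -1],
    [[-1, 0, -0.6], [0, -0.3, 0], -1],
    [[-1, 0, -0.6], [0, -0.3, 0], -1],
    [[-1, 0, -0.6], [0, -0.3, 0], -1],
    [[0, 0, 0], [0, 0, 0], -1]
  ]
}}

```text
time: 2.5
tool_pos: [0.509, -0.0384, 0.2486]
tool_rot: [0.498, -0.498, -0.501, 0.502]
contact_force: [0.0, 0.5, -0.2]
gripper_width: 1.0
```

```bash
python3 - <<'E'
from h import *
plan([.52,-.279,.25],np.pi/2); print(manip.grab_frame("wrist")["T_tool_cam"].round(3))
E
```

```text
pos [ 0.509  -0.0384  0.2486] F [ 0.02  0.52 -0.15] t 2.5 w 1.0 q6 [-0.22 -0.24  1.85 -0.    1.52 -1.8 ]
xaxis [-0.007  1.    -0.   ] yaxis [-0.001 -0.    -1.   ] z [-1.    -0.007  0.001]
shift units [-9.63 -0.05 -0.37]
turn units [-0.01  0.08 -0.01]
turn units [-1.000e-02 -3.592e+01  2.000e-02]
[[ 1.    -0.     0.     0.001]
 [-0.    -0.305  0.952 -0.142]
 [-0.    -0.952 -0.305  0.078]
 [ 0.     0.     0.     1.   ]]
```

{"name": "drive_tool", "arguments": {
  "motion": [
    [[-0.96, 0, 0], [0, 0, 0], -1],
    [[-0.96, 0, 0], [0, 0, 0], -1],
    [[-0.96, 0, 0], [0, 0, 0], -1],
    [[-0.96, 0, 0], [0, 0, 0], -1],
    [[-0.96, 0, 0], [0, 0, 0], -1],
    [[-0.96, 0, 0], [0, 0, 0], -1],
    [[-0.96, 0, 0], [0, 0, 0], -1],
    [[-0.96, 0, 0], [0, 0, 0], -1],
    [[-0.96, 0, 0], [0, 0, 0], -1],
    [[-0.96, 0, 0], [0, 0, 0], -1],
    [[0, 0, 0], [0, 0, 0], -1],
    [[0, 0, 0], [0, 0, 0], -1]
  ]
}}

```text
time: 3.75
tool_pos: [0.5107, -0.2751, 0.249]
tool_rot: [-0.498, 0.497, 0.503, -0.502]
contact_force: [0.4, 1.3, 0.4]
gripper_width: 1.0
```

```bash
python3 - <<'E'
from h import *
plan([.52,-.279,.25],np.pi/2)
f=grab("wrist"); W=cloud(f); np.savez("w1.npz",img=f["img"],W=W,K=f["camera_matrix"],T=f["T"])
cv2.imwrite("pics/w1.png",cv2.resize(f["img"],(800,600)))
z=W[...,2]; near=np.hypot(W[...,0]-.545,W[...,1]+.279)<.05
m=near&(z>.088)&(z<.1); print(m.sum(),np.median(W[m],0),cv2.minAreaRect(W[m][:,:2].astype(np.float32)))
m=near&(abs(z-.049)<.0015); print("disc",m.sum(),np.median(W[m],0))
m=near&(abs(z-.045)<.0025); print("stand",m.sum(),np.median(W[m],0),cv2.minAreaRect(W[m][:,:2].astype(np.float32)))
E
```

```text
pos [ 0.5107 -0.2751  0.249 ] F [0.43 1.28 0.39] t 3.75 w 1.0 q6 [-0.62 -0.06  1.7   0.    1.51 -2.2 ]
xaxis [-0.01   1.     0.001] yaxis [-0.001  0.001 -1.   ] z [-1.   -0.01  0.  ]
shift units [-0.16 -0.04 -0.37]
turn units [-0.01  0.12  0.01]
turn units [ 2.000e-02 -3.588e+01  1.000e-02]
449 [ 0.54580819 -0.27816891  0.09468411] ((0.5471801161766052, -0.27853450179100037), (0.014125383459031582, 0.026000361889600754), 75.78258514404297)
disc 290 [ 0.54334865 -0.28476636  0.04890504]
stand 2749 [ 0.54032874 -0.27679229  0.04496673] ((0.5470965504646301, -0.27806544303894043), (0.06418649852275848, 0.06458763033151627), 65.89322662353516)
```

View pics/w1.png

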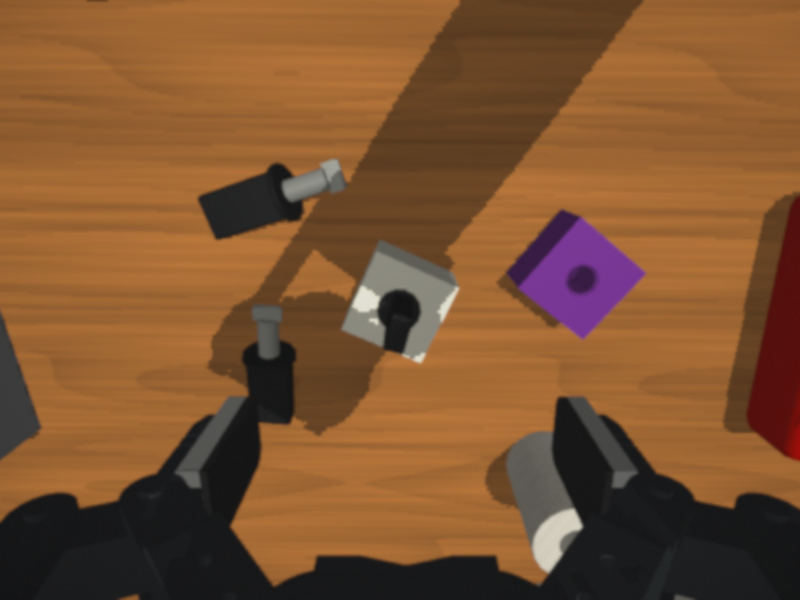

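```bash
python3 - <<'E'
from h import *
plan([.547,-.2783,.12],np.radians(75.8))
E
```

```text
pos [ 0.5108 -0.2748  0.2491] F [0.05 0.29 0.25] t 3.8 w 0.998 q6 [-0.62 -0.06  1.7   0.    1.51 -2.2 ]
xaxis [-0.011  1.     0.001] yaxis [-0.     0.001 -1.   ] z [-1.    -0.011  0.   ]
shift units [-0.16  5.16 -1.45]
turn units [-0.01  2.96  0.01]
turn units [ 2.000e-02 -3.304e+01  1.000e-02]
```

{"name": "drive_tool", "arguments": {
  "motion": [
    [[-0.08, 0, -0.7], [0, 0, 0], -0.2],
    [[-0.08, 0, -0.75], [0, 0, 0], -0.2],
    [[0, 0.8, 0], [0, 1, 0], -0.2],
    [[0, 0.8, 0], [0, 1, 0], -0.2],
    [[0, 0.8, 0], [0, 0.96, 0], -0.2],
    [[0, 0.8, 0], [0, 0, 0], -0.2],
    [[0, 0.8, 0], [0, 0, 0], -0.2],
    [[0, 0.8, 0], [0, 0, 0], -0.2],
    [[0, 0, 0], [0, 0, 0], -0.2],
    [[0, 0, 0], [0, 0, 0], -0.2]
  ]
}}

```text
time: 4.8
tool_pos: [0.5471, -0.2786, 0.1294]
tool_rot: [0.558, -0.558, -0.435, 0.435]
contact_force: [0.9, 0.1, -0.4]
gripper_width: 0.598
```

```bash
python3 - <<'E'
from h import *
plan([.547,-.2783,.056],np.radians(75.8))
f=grab("wrist"); W=cloud(f)
z=W[...,2]; near=np.hypot(W[...,0]-.547,W[...,1]+.278)<.025
m=near&(z>.088)&(z<.1); print(m.sum(),np.median(W[m],0),cv2.minAreaRect(W[m][:,:2].astype(np.float32)))
cv2.imwrite("pics/w2.png",f["img"])
E
```

```text
pos [ 0.5471 -0.2786  0.1294] F [ 0.94  0.14 -0.45] t 4.8 w 0.598 q6 [-0.59  0.11  1.73  0.    1.3  -1.92]
xaxis [0.244 0.97  0.   ] yaxis [-0.     0.001 -1.   ] z [-0.97   0.244  0.001]
shift units [0.01 2.94 0.01]
turn units [-0.01  0.01  0.  ]
turn units [ 1.000e-02 -3.599e+01  1.000e-02]
1171 [ 0.54534054 -0.27821445  0.09463361] ((0.5468664765357971, -0.27842211723327637), (0.013771268539130688, 0.02618660219013691), 75.5340347290039)
```

Aligned. I'll go down and grip.

{"name": "drive_tool", "arguments": {
  "motion": [
    [[0, 0.7, 0], [0, 0, 0], -0.2],
    [[0, 0.7, 0], [0, 0, 0], -0.2],
    [[0, 0.7, 0], [0, 0, 0], -0.2],
    [[0, 0.7, 0], [0, 0, 0], -0.2],
    [[0, 0.13, 0], [0, 0, 0], -0.2],
    [[0, 0, 0], [0, 0, 0], 1],
    [[0, 0, 0], [0, 0, 0], 1],
    [[0, 0, 0], [0, 0, 0], 1],
    [[0, 0, 0], [0, 0, 0], 1],
    [[0, 0, 0], [0, 0, 0], 1],
    [[0, 0, 0], [0, 0, 0], 1],
    [[0, 0, 0], [0, 0, 0], 1]
  ]
}}

```text
time: 6.05
tool_pos: [0.5478, -0.2802, 0.0572]
tool_rot: [-0.557, 0.559, 0.434, -0.434]
contact_force: [-0.1, -0.6, 4.3]
gripper_width: 0.155
```

```bash
python3 - <<'E'
from h import *
plan([.547,-.2783,.156],np.radians(75.8)); print(manip.state()["ft_torque"])
E
```

```text
pos [ 0.5478 -0.2802  0.0572] F [-0.1  -0.61  4.27] t 6.05 w 0.155 q6 [-0.59  0.19  1.77 -0.    1.18 -1.92]
xaxis [ 0.246  0.969 -0.001] yaxis [ 0.002 -0.001 -1.   ] z [-0.969  0.246 -0.002]
shift units [ 0.06 -3.95  0.04]
turn units [ 0.02 -0.   -0.01]
turn units [1.0e-02 3.6e+01 3.0e-02]
[-0.035321  -0.0019669 -0.0248906]
```

{"name": "drive_tool", "arguments": {
  "motion": [
    [[0, -0.4, 0], [0, 0, 0], 1],
    [[0, -0.8, 0], [0, 0, 0], 1],
    [[0, -0.8, 0], [0, 0, 0], 1],
    [[0, -0.8, 0], [0, 0, 0], 1],
    [[0, -0.8, 0], [0, 0, 0], 1],
    [[0, -0.8, 0], [0, 0, 0], 1],
    [[0, -0.8, 0], [0, 0, 0], 1],
    [[0, -0.6, 0], [0, 0, 0], 1],
    [[0, 0, 0], [0, 0, 0], 1],
    [[0, 0, 0], [0, 0, 0], 1]
  ]
}}

```text
time: 7.05
tool_pos: [0.5469, -0.2795, 0.2006]
tool_rot: [0.558, -0.558, -0.434, 0.434]
contact_force: [-0.7, 0.6, -2.1]
gripper_width: 0.156
```

```bash
python3 - <<'E'
from h import *
plan([.567,.20,.20],np.radians(88.5))
f=grab("wrist"); W=cloud(f); np.savez("w3.npz",W=W,img=f["img"],T=f["T"],K=f["camera_matrix"])
cv2.imwrite("pics/w3.png",cv2.resize(f["img"],(800,600)))
f=grab("side"); W=cloud(f); np.savez("s3.npz",W=W,img=f["img"],T=f["T"],K=f["camera_matrix"])
K=f["camera_matrix"];p=np.linalg.inv(f["T"])@np.array([.547,-.279,.15,1]);uv=(K@p[:3])[:2]/p[2];print(uv)
u,v=uv.astype(int);cv2.imwrite("pics/s3.png",cv2.resize(f["img"][max(v-40,0):v+60,u-60:u+60],None,fx=5,fy=5,interpolation=cv2.INTER_CUBIC))
E
```

```text
pos [ 0.5469 -0.2795  0.2006] F [-0.73  0.63 -2.13] t 7.05 w 0.156 q6 [-0.59  0.05  1.67 -0.    1.42 -1.92]
xaxis [0.246 0.969 0.   ] yaxis [-0.001  0.    -1.   ] z [-0.969  0.246  0.001]
shift units [18.79  0.03  3.93]
turn units [-0.01 -2.54  0.  ]
turn units [-0.000e+00  3.346e+01 -1.000e-02]
[332.75008461 265.91657419]
```

View pics/s3.png

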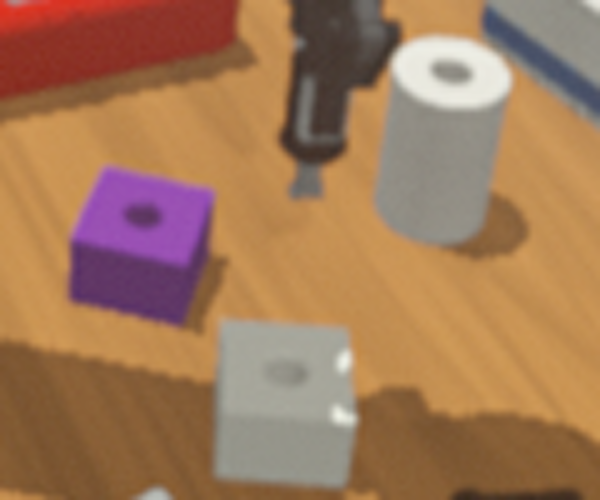

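The key is held upright and the hole is empty. I'll carry it to the mixer and stop to one side of the open stud to measure it.

{"name": "drive_tool", "arguments": {
  "motion": [
    [[0.97, 0, 0.2], [0, 0, 0], 1],
    [[0.97, 0, 0.2], [0, 0, 0], 1],
    [[0.97, 0, 0.2], [0, 0, 0], 1],
    [[0.97, 0, 0.2], [0, 0, 0], 1],
    [[0.97, 0, 0.2], [0, 0, 0], 1],
    [[0.97, 0, 0.2], [0, 0, 0], 1],
    [[0.97, 0, 0.2], [0, 0, 0], 1],
    [[0.97, 0, 0.2], [0, 0, 0], 1],
    [[0.97, 0, 0.2], [0, 0, 0], 1],
    [[0.97, 0, 0.2], [0, 0, 0], 1],
    [[0.97, 0, 0.2], [0, 0, 0], 1],
    [[0.97, 0, 0.2], [0, 0, 0], 1]
  ]
}}

```text
time: 8.35
tool_pos: [0.5596, 0.0182, 0.1994]
tool_rot: [0.559, -0.557, -0.434, 0.435]
contact_force: [-1.1, -0.4, -1.0]
gripper_width: 0.157
```

{"name": "drive_tool", "arguments": {
  "motion": [
    [[0.97, 0, 0.2], [0, 0, 0], 1],
    [[0.97, 0, 0.2], [0, 0, 0], 1],
    [[0.97, 0, 0.2], [0, 0, 0], 1],
    [[0.97, 0, 0.2], [0, 0, 0], 1],
    [[0.97, 0, 0.2], [0, 0, 0], 1],
    [[0.97, 0, 0.2], [0, 0, 0], 1],
    [[0, 0, 0], [0, -0.9, 0], 1],
    [[0, 0, 0], [0, -0.9, 0], 1],
    [[0, 0, 0], [0, -0.74, 0], 1],
    [[0, 0, 0], [0, 0, 0], 1],
    [[0, 0, 0], [0, 0, 0], 1]
  ]
}}

```text
time: 9.45
tool_pos: [0.5666, 0.1654, 0.1999]
tool_rot: [0.507, -0.507, -0.492, 0.494]
contact_force: [-0.2, -0.3, -0.2]
gripper_width: 0.156
```

```bash
python3 - <<'E'
from h import *
plan([.567,.217,.20],np.radians(88.5))
f=grab("wrist"); W=cloud(f); np.savez("w4.npz",W=W,img=f["img"],T=f["T"],K=f["camera_matrix"])
K=f["camera_matrix"]
def px(p): q=np.linalg.inv(f["T"])@np.r_[p,1]; return (K@q[:3])[:2]/q[2]
print(px([.567,.217,.092]))
z=W[...,2]; c=np.array([.567,.217])
for it in range(3):
    r=np.hypot(W[...,0]-c[0],W[...,1]-c[1]); 
    m=(r<.03)&(abs(z-.086)<.0025); (x,y),rad=cv2.minEnclosingCircle(W[m][:,:2].astype(np.float32)); 
    h=(r<.016)&(z>.0895)&(z<.0955); (hx,hy),hr=cv2.minEnclosingCircle(W[h][:,:2].astype(np.float32)); c=np.array([hx,hy])
print("collar",x,y,rad,m.sum(),"head",hx,hy,hr,h.sum(),np.median(z[h]))
sl=(r<.0125)&(z<.0885); print("slot",sl.sum(),np.median(W[sl],0),cv2.minAreaRect(W[sl][:,:2].astype(np.float32)))
u,v=px([.567,.217,.092]).astype(int); u0,v0=max(u-80,0),max(v-60,0); print(u0,v0)
cv2.imwrite("pics/w4c.png",cv2.resize(f["img"][v0:v0+120,u0:u0+160],None,fx=5,fy=5,interpolation=cv2.INTER_CUBIC))
E
```

```text
pos [0.5666 0.1654 0.1999] F [-0.18 -0.26 -0.23] t 9.45 w 0.156 q6 [ 0.16 -0.01  1.73 -0.    1.42 -1.38]
xaxis [ 0.028  1.    -0.   ] yaxis [-0.002 -0.    -1.   ] z [-1.     0.028  0.002]
shift units [ 2.06 -0.01  0.04]
turn units [-0.02 -0.02 -0.  ]
turn units [ 1.000e-02  3.598e+01 -3.000e-02]
[352.49232354 208.64574263]
collar 0.5697349309921265 0.21827788650989532 0.023060735315084457 1610 head 0.5698637962341309 0.21829025447368622 0.014081891626119614 906 0.09183168181950974
slot 152 [0.57144779 0.21877216 0.08615545] ((0.571063220500946, 0.21881961822509766), (0.018591366708278656, 0.004679445177316666), 14.043560028076172)
272 148
```

View pics/w4c.png

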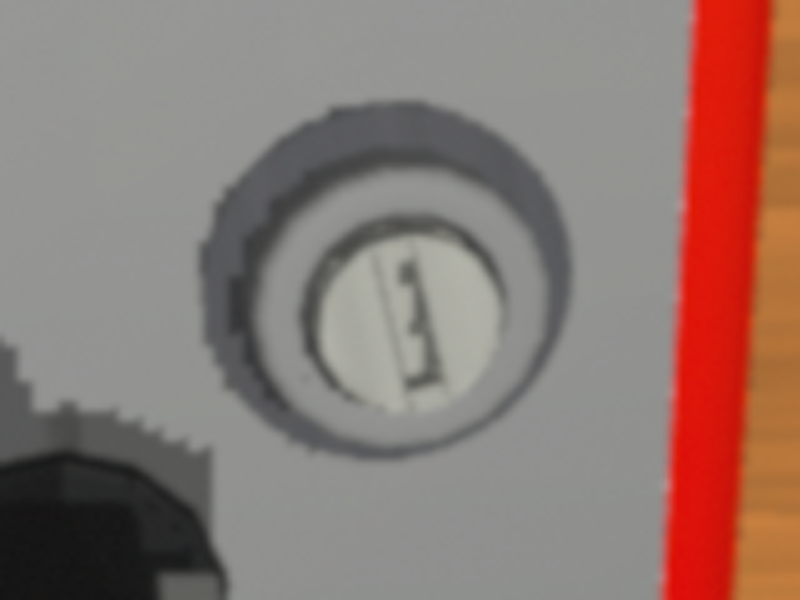

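```bash
python3 - <<'E'
from h import *
d=np.load("w4.npz"); W,T,K=d["W"],d["T"],d["K"]
def w(cx,cy,z=.0918):
    u,v=272+(cx+.5)/5-.5,148+(cy+.5)/5-.5
    r=T[:3,:3]@np.linalg.inv(K)@[u,v,1]; return (T[:3,3]+r*(z-T[2,3])/r[2])[:2]
for a,b in (((375,255),(411,408)),((415,240),(447,395))):
    p,q=w(*a),w(*b); print(p,q,np.degrees(np.arctan2(*(q-p)[::-1])))
r=np.hypot(W[...,0]-.5698,W[...,1]-.2183)
for zz in(.088,.0875): 
    P=W[(r<.011)&(W[...,2]<zz)][:,:2]; e=np.linalg.eigh(np.cov(P.T))[1][:,1]; print(len(P),P.mean(0),np.degrees(np.arctan2(e[1],e[0])))
# key as seen now (disc & grip rear)
tp=np.linalg.inv(T); 
E
```

```text
[0.55922784 0.21248447] [0.58331137 0.21851677] 14.061814345317469
[0.55711568 0.21827633] [0.58137786 0.22386409] 12.969485369944069
149 [0.57123789 0.21890043] -165.8795810145955
145 [0.57118774 0.21886869] -165.7616503426605
```

```bash
python3 - <<'E'
from h import *
d=np.load("w4.npz"); W=d["W"]
T=T_tool(manip.state()); P=(W-T[:3,3])@T[:3,:3]
m=(abs(P[...,0])<.02)&(abs(P[...,2])<.03)&(P[...,1]<.06)&(P[...,1]>-.05)
Q=P[m]; print(len(Q))
for y0 in np.arange(-.05,.06,.004):
    q=Q[(Q[:,1]>=y0)&(Q[:,1]<y0+.004)]
    if len(q): print(round(y0,3),len(q),q.min(0).round(4),q.max(0).round(4))
q=Q[(Q[:,1]>.004)&(Q[:,1]<.014)]
from scipy.optimize import least_squares
b=[(q[abs(q[:,0]-x)<.001][:,2].max(),x) for x in np.arange(-.012,.0121,.002) if (abs(q[:,0]-x)<.001).any()]
b=np.array(b); s=least_squares(lambda c:np.hypot(b[:,1]-c[0],b[:,0]-c[1])-.016,[0,0],loss="soft_l1",f_scale=.0005); print("disc centre tool x,z",s.x,abs(s.fun).max())
plan([.570,.2183,.151],np.radians(103.8))
E
```

```text
9717
-0.05 843 [-0.0195 -0.05   -0.0118] [ 0.0198 -0.046   0.0143]
-0.046 719 [-0.0193 -0.046  -0.0119] [ 0.0199 -0.042   0.0146]
-0.042 590 [-0.0187 -0.042  -0.0104] [ 0.0197 -0.038   0.0137]
-0.038 3030 [-0.0146 -0.038  -0.0124] [ 0.0158 -0.034   0.0144]
-0.034 477 [-0.0191 -0.034   0.0069] [ 0.0198 -0.03    0.0148]
-0.03 570 [-0.0193 -0.03    0.0062] [ 0.02   -0.026   0.0146]
-0.026 516 [-0.0191 -0.026   0.0063] [ 0.02   -0.022   0.0143]
-0.022 494 [-0.0192 -0.022   0.0063] [ 0.0199 -0.018   0.0145]
-0.018 454 [-0.0191 -0.018   0.0064] [ 0.0199 -0.014   0.0143]
-0.014 395 [-0.0191 -0.014   0.0063] [ 0.02   -0.01    0.0142]
-0.01 377 [-0.0187 -0.01    0.0063] [ 0.02   -0.006   0.0144]
-0.006 218 [-0.0132 -0.006   0.0067] [ 0.0185 -0.002   0.0143]
-0.002 117 [-0.0121 -0.002   0.0104] [0.0144 0.002  0.0143]
0.002 112 [-0.0057  0.002   0.0114] [0.0082 0.006  0.0144]
0.006 662 [-0.0142  0.006   0.0004] [0.0165 0.01   0.0169]
0.01 95 [-0.0142  0.01    0.0047] [0.0166 0.0123 0.0169]
0.034 27 [-0.0001  0.0341  0.0072] [0.0026 0.0379 0.009 ]
0.038 17 [-0.0002  0.038   0.0083] [0.0026 0.042  0.0092]
0.042 4 [-0.0002  0.0423  0.0084] [0.0021 0.0432 0.0088]
disc centre tool x,z [0.00094355 0.00089286] 0.0005682931315306936
pos [0.5667 0.1654 0.2002] F [ 0.46 -1.2  -2.01] t 9.5 w 0.159 q6 [ 0.16 -0.01  1.73  0.    1.42 -1.39]
xaxis [ 0.028  1.    -0.   ] yaxis [-0.001 -0.    -1.   ] z [-1.     0.028  0.001]
shift units [ 2.12  1.97 -0.08]
turn units [-0.02 -3.08 -0.  ]
turn units [ 0.000e+00  3.292e+01 -2.000e-02]
```

```bash
python3 - <<'E'
from h import *
plan([.5711,.2175,.146],np.radians(103.8))
E
```

```text
pos [0.5667 0.1654 0.2002] F [ 0.46 -1.2  -2.01] t 9.5 w 0.159 q6 [ 0.16 -0.01  1.73  0.    1.42 -1.39]
xaxis [ 0.028  1.    -0.   ] yaxis [-0.001 -0.    -1.   ] z [-1.     0.028  0.001]
shift units [ 2.09  2.17 -0.12]
turn units [-0.02 -3.08 -0.  ]
turn units [ 0.000e+00  3.292e+01 -2.000e-02]
```

{"name": "drive_tool", "arguments": {
  "motion": [
    [[0.7, 0, -0.04], [0, 0, 0], 1],
    [[0.7, 0, -0.04], [0, 0, 0], 1],
    [[0.69, 0, -0.04], [0, 0, 0], 1],
    [[0, 0.5, 0], [0, -1, 0], 1],
    [[0, 0.6, 0], [0, -1, 0], 1],
    [[0, 0.6, 0], [0, -1, 0], 1],
    [[0, 0.47, 0], [0, -0.08, 0], 1],
    [[0, 0, 0], [0, 0, 0], 1],
    [[0, 0, 0], [0, 0, 0], 1]
  ]
}}

```text
time: 10.4
tool_pos: [0.5715, 0.2182, 0.1468]
tool_rot: [0.436, -0.436, -0.557, 0.557]
contact_force: [0.4, 0.1, -0.8]
gripper_width: 0.16
```

```bash
python3 - <<'E'
from h import *
plan([.5711,.2175,.146],np.radians(103.8))
f=grab("wrist"); W=cloud(f); T=T_tool(manip.state()); P=(W-T[:3,3])@T[:3,:3]
q=P[(np.abs(P[...,0])<.02)&(abs(P[...,2])<.03)&(P[...,1]>.03)&(P[...,1]<.046)]; print("blade",len(q),q.min(0),q.max(0))
K=f["camera_matrix"]; p=np.linalg.inv(f["T"])@[.57,.2183,.095,1]; u,v=((K@p[:3])[:2]/p[2]).astype(int); print(u,v)
cv2.imwrite("pics/w5.png",cv2.resize(f["img"][v-60:v+60,u-80:u+80],None,fx=5,fy=5,interpolation=cv2.INTER_CUBIC))
E
```

```text
pos [0.5715 0.2182 0.1468] F [ 0.39  0.09 -0.8 ] t 10.4 w 0.16 q6 [ 0.24  0.09  1.72  0.    1.33 -1.57]
xaxis [-0.239  0.971  0.   ] yaxis [-0. -0. -1.] z [-0.971 -0.239  0.   ]
shift units [-0.02  0.03  0.02]
turn units [-0.    0.01  0.  ]
turn units [  0.   -35.99   0.  ]
blade 48 [-6.16016083e-05  3.49457152e-02  7.26589901e-03] [0.00271276 0.04345973 0.00938126]
283 235
```

View pics/w5.png

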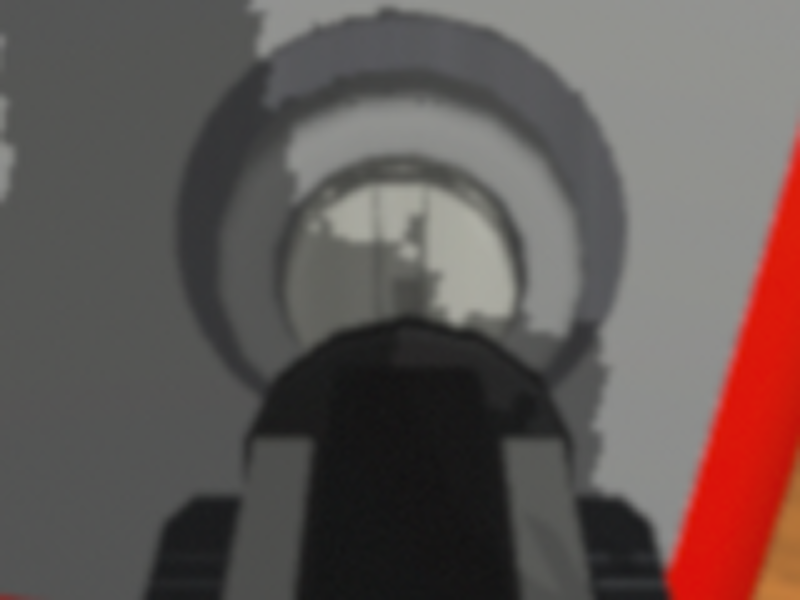

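```bash
python3 - <<'E'
from h import *
s=manip.state(); d=np.load("w4.npz"); K=d["K"]; T=T_tool(s)
C=np.linalg.inv(T_tool(s)); Tc=manip.grab_frame("wrist")["T_tool_cam"]
def w(cx,cy,ht):
    u,v=203+(cx+.5)/5-.5,175+(cy+.5)/5-.5; r=Tc[:3,:3]@np.linalg.inv(K)@[u,v,1]; return Tc[:3,3]+r*(ht-Tc[1,3])/r[1]
for p in((377,190),(426,190),(374,290),(428,290)): print(w(*p,T[2,3]-.0918).round(4))
plan([.5711,.2175,.146],np.radians(103.8))
E
```

```text
[-0.0027  0.0558  0.0141]
[0.0031 0.0558 0.0141]
[-0.0031  0.0558  0.0016]
[0.0034 0.0558 0.0016]
pos [0.5722 0.2181 0.148 ] F [ 0.23  0.03 -2.01] t 10.5 w 0.159 q6 [ 0.24  0.09  1.72 -0.    1.33 -1.57]
xaxis [-0.239  0.971 -0.   ] yaxis [ 0.002  0.    -1.   ] z [-0.971 -0.239 -0.002]
shift units [-0.01  0.08  0.05]
turn units [ 0.02  0.01 -0.  ]
turn units [-0.000e+00 -3.599e+01 -3.000e-02]
```

{"name": "drive_tool", "arguments": {
  "motion": [
    [[-0.04, 0.1, 0.03], [0, 0, 0], 1],
    [[0, 0.1, 0], [0, 0, 0], 1],
    [[0, 0.1, 0], [0, 0, 0], 1],
    [[0, 0.08, 0], [0, 0, 0], 1],
    [[0, 0.04, 0], [0, 0, 0], 1],
    [[0, 0.04, 0], [0, 0, 0], 1],
    [[0, 0, 0], [0, 0, 0], 1]
  ]
}}

```text
time: 11.2
tool_pos: [0.5709, 0.2165, 0.1351]
tool_rot: [0.436, -0.436, -0.557, 0.557]
contact_force: [-0.5, 0.4, -1.7]
gripper_width: 0.154
```

{"name": "drive_tool", "arguments": {
  "motion": [
    [[0, 0.03, 0], [0, 0, 0], 1],
    [[0, 0.03, 0], [0, 0, 0], 1],
    [[0, 0, 0], [0, 0, 0], 1]
  ]
}}

```text
time: 11.5
tool_pos: [0.5709, 0.2165, 0.1337]
tool_rot: [0.436, -0.436, -0.557, 0.557]
contact_force: [0.3, -0.3, -1.3]
gripper_width: 0.16
```

{"name": "drive_tool", "arguments": {
  "motion": [
    [[0, 0.04, 0], [0, 0, 0], 1],
    [[0, 0.04, 0], [0, 0, 0], 1],
    [[0, 0, 0], [0, 0, 0], 1]
  ]
}}

```text
time: 11.8
tool_pos: [0.5708, 0.2165, 0.1316]
tool_rot: [0.436, -0.436, -0.557, 0.557]
contact_force: [-0.5, 0.5, -1.2]
gripper_width: 0.158
```

{"name": "drive_tool", "arguments": {
  "motion": [
    [[0, 0.04, 0], [0, 0, 0], 1],
    [[0, 0.04, 0], [0, 0, 0], 1],
    [[0, 0, 0], [0, 0, 0], 1]
  ]
}}

```text
time: 12.1
tool_pos: [0.5711, 0.2166, 0.1301]
tool_rot: [-0.436, 0.436, 0.557, -0.557]
contact_force: [-0.5, -0.1, 0.7]
gripper_width: 0.159
```

{"name": "drive_tool", "arguments": {
  "motion": [
    [[0, 0.04, 0], [0, 0, 0], 1],
    [[0, 0.04, 0], [0, 0, 0], 1],
    [[0, 0, 0], [0, 0, 0], 1]
  ]
}}

```text
time: 12.4
tool_pos: [0.5711, 0.2166, 0.1281]
tool_rot: [-0.436, 0.436, 0.557, -0.557]
contact_force: [-0.5, -0.1, 1.4]
gripper_width: 0.158
```

Contact is at tip z about 0.086, which is the slot floor, so the blade is in the slot. I'll press on in 1 mm steps.

{"name": "drive_tool", "arguments": {
  "motion": [
    [[0, 0.04, 0], [0, 0, 0], 1],
    [[0, 0.04, 0], [0, 0, 0], 1],
    [[0, 0, 0], [0, 0, 0], 1]
  ]
}}

```text
time: 12.7
tool_pos: [0.5711, 0.2166, 0.126]
tool_rot: [-0.436, 0.436, 0.557, -0.557]
contact_force: [-1.3, 0.1, 1.7]
gripper_width: 0.156
```

{"name": "drive_tool", "arguments": {
  "motion": [
    [[0, 0.04, 0], [0, 0, 0], 1],
    [[0, 0, 0], [0, 0, 0], 1]
  ]
}}

```text
time: 12.9
tool_pos: [0.5711, 0.2166, 0.125]
tool_rot: [-0.436, 0.436, 0.557, -0.557]
contact_force: [-2.1, 0.1, 3.4]
gripper_width: 0.155
```

{"name": "drive_tool", "arguments": {
  "motion": [
    [[0, 0.04, 0], [0, 0, 0], 1],
    [[0, 0, 0], [0, 0, 0], 1]
  ]
}}

```text
time: 13.1
tool_pos: [0.5712, 0.2166, 0.1241]
tool_rot: [-0.436, 0.436, 0.557, -0.557]
contact_force: [-1.2, 0.3, 4.4]
gripper_width: 0.151
```

{"name": "drive_tool", "arguments": {
  "motion": [
    [[0, 0.04, 0], [0, 0, 0], 1],
    [[0, 0, 0], [0, 0, 0], 1]
  ]
}}

```text
time: 13.3
tool_pos: [0.5713, 0.2166, 0.1239]
tool_rot: [-0.436, 0.436, 0.557, -0.557]
contact_force: [-1.9, -1.3, 8.1]
gripper_width: 0.158
```

{"name": "drive_tool", "arguments": {
  "motion": [
    [[0, 0.03, 0], [0, 0, 0], 1],
    [[0, 0, 0], [0, 0, 0], 1]
  ]
}}

```text
time: 13.5
tool_pos: [0.5714, 0.2167, 0.1237]
tool_rot: [-0.436, 0.436, 0.557, -0.557]
contact_force: [-3.8, -0.5, 9.9]
gripper_width: 0.162
```

Hard stop at TCP z about 0.124. I'll ease off 1 mm and turn clockwise in small steps.

{"name": "drive_tool", "arguments": {
  "motion": [
    [[0, -0.04, 0], [0, 0, 0], 1],
    [[0, 0, 0], [0, 0.6, 0], 1],
    [[0, 0, 0], [0, 0.6, 0], 1],
    [[0, 0, 0], [0, 0.6, 0], 1],
    [[0, 0, 0], [0, 0, 0], 1]
  ]
}}

```text
time: 14.0
tool_pos: [0.5714, 0.217, 0.124]
tool_rot: [-0.478, 0.479, 0.521, -0.52]
contact_force: [-1.6, 0.6, 6.8]
gripper_width: 0.157
```

```bash
python3 - <<'E'
from h import *
plan([.5711,.2165,.1235]); print(manip.state()["ft_torque"].round(3))
E
```

```text
pos [0.5714 0.217  0.124 ] F [-1.57  0.56  6.77] t 14.0 w 0.157 q6 [ 0.24  0.11  1.74  0.    1.29 -1.41]
xaxis [-0.084  0.996  0.001] yaxis [ 0.001  0.001 -1.   ] z [-0.996 -0.084 -0.001]
shift units [-0.02  0.02  0.01]
[0.029 0.309 0.032]
```

{"name": "drive_tool", "arguments": {
  "motion": [
    [[0, 0, 0], [0, 0.6, 0], 1],
    [[0, 0, 0], [0, 0.6, 0], 1],
    [[0, 0, 0], [0, 0.6, 0], 1],
    [[0, 0, 0], [0, 0, 0], 1]
  ]
}}

```text
time: 14.4
tool_pos: [0.5714, 0.2168, 0.124]
tool_rot: [-0.518, 0.518, 0.482, -0.481]
contact_force: [-2.3, -0.7, 7.0]
gripper_width: 0.156
```

```bash
python3 - <<'E'
from h import *
plan([.5711,.2165,.1235]); print(manip.state()["ft_torque"].round(3))
E
```

```text
pos [0.5714 0.2168 0.124 ] F [-2.33 -0.69  7.  ] t 14.4 w 0.156 q6 [ 0.24  0.11  1.74  0.    1.29 -1.26]
xaxis [0.073 0.997 0.001] yaxis [ 0.001  0.001 -1.   ] z [-0.997  0.073 -0.001]
shift units [-0.01  0.02  0.01]
[-0.051  0.32  -0.   ]
```

Turning freely with almost no torque, so it is past the block.

{"name": "drive_tool", "arguments": {
  "motion": [
    [[0, 0, 0], [0, 0.8, 0], 1],
    [[0, 0, 0], [0, 0.8, 0], 1],
    [[0, 0, 0], [0, 0.8, 0], 1],
    [[0, 0, 0], [0, 0.8, 0], 1],
    [[0, 0, 0], [0, 0.8, 0], 1],
    [[0, 0, 0], [0, 0, 0], 1]
  ]
}}

```text
time: 15.0
tool_pos: [0.5714, 0.2164, 0.124]
tool_rot: [-0.593, 0.594, 0.384, -0.384]
contact_force: [-1.5, -2.1, 7.5]
gripper_width: 0.154
```

{"name": "drive_tool", "arguments": {
  "motion": [
    [[0, 0, 0], [0, 0.8, 0], 1],
    [[0, 0, 0], [0, 0.8, 0], 1],
    [[0, 0, 0], [0, 0.8, 0], 1],
    [[0, 0, 0], [0, 0.8, 0], 1],
    [[0, 0, 0], [0, 0, 0], 1]
  ]
}}

```text
time: 15.5
tool_pos: [0.5712, 0.2162, 0.1239]
tool_rot: [-0.641, 0.642, 0.298, -0.298]
contact_force: [-1.5, -2.1, 7.2]
gripper_width: 0.158
```

```bash
python3 - <<'E'
from h import *
plan([.5711,.2165,.1235]); print(manip.state()["ft_torque"].round(3))
E
```

```text
pos [0.5712 0.2162 0.1239] F [-1.55 -2.09  7.17] t 15.5 w 0.158 q6 [ 0.24  0.11  1.74 -0.    1.29 -0.63]
xaxis [ 0.645  0.764 -0.001] yaxis [ 0.    -0.001 -1.   ] z [-0.764  0.645 -0.001]
shift units [0.01 0.01 0.01]
[-0.394  0.494  0.003]
```

{"name": "drive_tool", "arguments": {
  "motion": [
    [[0, 0, 0], [0, 0.8, 0], 1],
    [[0, 0, 0], [0, 0.8, 0], 1],
    [[0, 0, 0], [0, 0.8, 0], 1],
    [[0, 0, 0], [0, 0.8, 0], 1],
    [[0, 0, 0], [0, 0.4, 0], 1],
    [[0, 0, 0], [0, 0, 0], 1]
  ]
}}

```text
time: 16.1
tool_pos: [0.5709, 0.216, 0.1239]
tool_rot: [-0.679, 0.68, 0.194, -0.194]
contact_force: [-3.6, -2.3, 8.0]
gripper_width: 0.154
```

{"name": "drive_tool", "arguments": {
  "motion": [
    [[0, 0, 0], [0, 0.4, 0], 1],
    [[0, 0, 0], [0, 0.4, 0], 1],
    [[0, 0, 0], [0, 0, 0], 1]
  ]
}}

```text
time: 16.4
tool_pos: [0.5709, 0.2159, 0.1239]
tool_rot: [-0.686, 0.687, 0.17, -0.171]
contact_force: [-4.0, -2.8, 7.6]
gripper_width: 0.155
```

```bash
python3 - <<'E'
from h import *
plan([.5711,.2165,.1235]); print(manip.state()["ft_torque"].round(3))
E
```

```text
pos [0.5709 0.2159 0.1239] F [-4.   -2.81  7.65] t 16.4 w 0.155 q6 [ 0.24  0.11  1.74 -0.    1.3  -0.25]
xaxis [ 0.884  0.467 -0.001] yaxis [-0.001 -0.002 -1.   ] z [-0.467  0.884 -0.001]
shift units [0.02 0.01 0.02]
[-0.59   0.792  0.049]
```

{"name": "drive_tool", "arguments": {
  "motion": [
    [[0, 0, 0], [0, 0.6, 0], 1],
    [[0, 0, 0], [0, 0, 0], 1]
  ]
}}

```text
time: 16.6
tool_pos: [0.5708, 0.2159, 0.1238]
tool_rot: [-0.69, 0.691, 0.152, -0.153]
contact_force: [-3.5, -3.2, 7.8]
gripper_width: 0.154
```

{"name": "drive_tool", "arguments": {
  "motion": [
    [[0, -0.04, 0], [0, 0, 0], 1],
    [[0, -0.04, 0], [0, 0, 0], 1],
    [[0, -0.04, 0], [0, 0, 0], 1],
    [[0, 0, 0], [0, 0, 0], 1]
  ]
}}

```text
time: 17.0
tool_pos: [0.5707, 0.216, 0.1258]
tool_rot: [-0.69, 0.691, 0.152, -0.153]
contact_force: [-2.5, -3.5, 3.1]
gripper_width: 0.151
```

{"name": "drive_tool", "arguments": {
  "motion": [
    [[0, -0.04, 0], [0, 0, 0], 1],
    [[0, -0.04, 0], [0, 0, 0], 1],
    [[0, 0, 0], [0, 0, 0], 1]
  ]
}}

```text
time: 17.3
tool_pos: [0.5707, 0.2162, 0.1277]
tool_rot: [-0.69, 0.691, 0.152, -0.153]
contact_force: [-2.0, -3.9, 2.5]
gripper_width: 0.159
```

{"name": "drive_tool", "arguments": {
  "motion": [
    [[0, -0.03, 0], [0, 0, 0], 1],
    [[0, 0, 0], [0, 0, 0], 1]
  ]
}}

```text
time: 17.5
tool_pos: [0.5704, 0.2167, 0.1279]
tool_rot: [0.691, -0.69, -0.152, 0.153]
contact_force: [-1.9, -3.9, -1.4]
gripper_width: 0.156
```

{"name": "drive_tool", "arguments": {
  "motion": [
    [[0, -0.04, 0], [0, 0, 0], 1],
    [[0, 0, 0], [0, 0, 0], 1]
  ]
}}

```text
time: 17.7
tool_pos: [0.5703, 0.2169, 0.129]
tool_rot: [0.691, -0.69, -0.152, 0.153]
contact_force: [-2.4, -2.0, -2.3]
gripper_width: 0.159
```

The push vanished at z = 0.1279, below the initial contact height of 0.130, so the stud is caught. I'll withdraw and check it from beside.

{"name": "drive_tool", "arguments": {
  "motion": [
    [[0, -0.1, 0], [0, 0, 0], 1],
    [[0, -0.2, 0], [0, 0, 0], 1],
    [[0, -0.4, 0], [0, 0, 0], 1],
    [[0, -0.6, 0], [0, 0, 0], 1],
    [[0, -0.8, 0], [0, 0, 0], 1],
    [[0, -0.8, 0], [0, 0, 0], 1],
    [[0, 0, 0], [0, 0, 0], 1]
  ]
}}

```text
time: 18.4
tool_pos: [0.5737, 0.2173, 0.2083]
tool_rot: [0.691, -0.69, -0.156, 0.149]
contact_force: [-0.2, 0.4, -0.6]
gripper_width: 0.154
```

```bash
python3 - <<'E'
from h import *
plan([.5666,.1654,.20],np.radians(75.8))
E
```

```text
pos [0.5737 0.2173 0.2083] F [-0.17  0.41 -0.62] t 18.4 w 0.154 q6 [ 0.24  0.03  1.67  0.    1.43 -0.19]
xaxis [0.907 0.421 0.01 ] yaxis [ 0.009  0.003 -1.   ] z [-0.421  0.907 -0.002]
shift units [-1.14  0.32 -1.76]
turn units [  0.07 -10.18   0.1 ]
turn units [-0.11 25.82  0.08]
```

{"name": "drive_tool", "arguments": {
  "motion": [
    [[-0.57, 0, -0.88], [0, 0, 0], 1],
    [[-0.57, 0, -0.88], [0, 0, 0], 1],
    [[0, 0, 0], [0, -1, 0], 1],
    [[0, 0, 0], [0, -1, 0], 1],
    [[0, 0, 0], [0, -1, 0], 1],
    [[0, 0, 0], [0, -1, 0], 1],
    [[0, 0, 0], [0, -1, 0], 1],
    [[0, 0, 0], [0, -1, 0], 1],
    [[0, 0, 0], [0, -1, 0], 1],
    [[0, 0, 0], [0, -1, 0], 1],
    [[0, 0, 0], [0, -1, 0], 1],
    [[0, 0, 0], [0, -1, 0], 1]
  ]
}}

```text
time: 19.6
tool_pos: [0.5636, 0.1647, 0.2021]
tool_rot: [0.561, -0.561, -0.431, 0.431]
contact_force: [-0.1, -0.3, -0.3]
gripper_width: 0.157
```

```bash
python3 - <<'E'
from h import *
plan([.5469,-.279,.20],np.radians(75.8))
f=grab("wrist"); W=cloud(f); K=f["camera_matrix"]; z=W[...,2]
p=np.linalg.inv(f["T"])@[.57,.2183,.09,1]; u,v=((K@p[:3])[:2]/p[2]).astype(int); print(u,v)
r=np.hypot(W[...,0]-.5698,W[...,1]-.2183); print("head z",np.nanmedian(z[r<.013]),"collar z",np.median(z[(r>.018)&(r<.021)]))
P=W[(r<.011)&(z<np.nanmedian(z[r<.013])-.004)][:,:2]; e=np.linalg.eigh(np.cov(P.T))[1][:,1]; print(len(P),np.degrees(np.arctan2(e[1],e[0])))
T=T_tool(manip.state()); Q=(W-T[:3,3])@T[:3,:3]
q=Q[(abs(Q[...,0])<.02)&(abs(Q[...,2])<.03)&(Q[...,1]>.03)&(Q[...,1]<.05)]; print("blade",len(q),q.min(0).round(4),q.max(0).round(4))
q=Q[(abs(Q[...,0])<.02)&(abs(Q[...,2])<.03)&(Q[...,1]>.004)&(Q[...,1]<.014)]; print("disc",q.min(0).round(4),q.max(0).round(4))
cv2.imwrite("pics/w6.png",cv2.resize(f["img"][v-60:v+60,u-80:u+80],None,fx=5,fy=5,interpolation=cv2.INTER_CUBIC))
E
```

```text
pos [0.5636 0.1647 0.2021] F [-0.09 -0.31 -0.27] t 19.6 w 0.157 q6 [ 0.16 -0.02  1.73  0.    1.43 -1.15]
xaxis [0.257 0.966 0.   ] yaxis [ 0.  0. -1.] z [-0.966  0.257 -0.   ]
shift units [-17.32   0.08  -3.92]
turn units [ 0.   -0.14  0.  ]
turn units [-0.   35.86  0.  ]
354 198
head z 0.2764556034841995 collar z 0.2577364273757848
1402 45.00603978524469
blade 48 [-0.0001  0.0342  0.0069] [0.0026 0.0432 0.0092]
disc [-0.0142  0.004   0.0008] [0.0167 0.0122 0.0173]
```

View pics/w6.png

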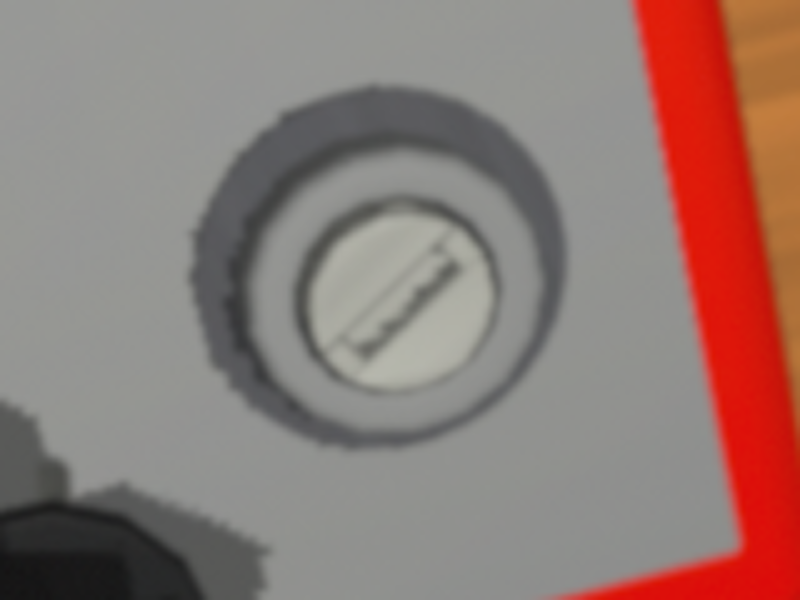

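```bash
python3 - <<'E'
from h import *
f=grab("wrist"); W=cloud(f); z=W[...,2]; r=np.hypot(W[...,0]-.5698,W[...,1]-.2183); ok=z<.1
h=ok&(r<.0125)&(z>.084); print("head z",np.median(z[h]),"collar",np.median(z[ok&(r>.018)&(r<.021)]))
P=W[ok&(r<.011)&(z<np.median(z[h])-.004)][:,:2]; e=np.linalg.eigh(np.cov(P.T))[1][:,1]; print(len(P),np.degrees(np.arctan2(e[1],e[0])))
plan([.5469,-.2795,.20],np.radians(75.8))
E
```

```text
head z 0.08961005304665684 collar 0.08593257008847321
133 120.84630034233068
pos [0.5636 0.1647 0.2021] F [ 0.    0.57 -1.32] t 19.7 w 0.157 q6 [ 0.16 -0.02  1.73  0.    1.43 -1.15]
xaxis [0.261 0.965 0.   ] yaxis [ 0.  0. -1.] z [-0.965  0.261 -0.   ]
shift units [-17.33   0.08  -3.99]
turn units [ 0.   -0.19  0.  ]
turn units [-0.   35.81  0.  ]
```

The head now stands 3.7 mm above the collar (it was 6) and the slot has turned about 75°, so it is fastened. Taking the key back.

{"name": "drive_tool", "arguments": {
  "motion": [
    [[-0.96, 0, -0.22], [0, 0, 0], 1],
    [[-0.96, 0, -0.22], [0, 0, 0], 1],
    [[-0.96, 0, -0.22], [0, 0, 0], 1],
    [[-0.96, 0, -0.22], [0, 0, 0], 1],
    [[-0.96, 0, -0.22], [0, 0, 0], 1],
    [[-0.96, 0, -0.22], [0, 0, 0], 1],
    [[-0.96, 0, -0.22], [0, 0, 0], 1],
    [[-0.96, 0, -0.22], [0, 0, 0], 1],
    [[-0.96, 0, -0.22], [0, 0, 0], 1],
    [[-0.96, 0, -0.22], [0, 0, 0], 1],
    [[-0.96, 0, -0.22], [0, 0, 0], 1],
    [[-0.96, 0, -0.22], [0, 0, 0], 1]
  ]
}}

```text
time: 20.9
tool_pos: [0.5521, -0.1316, 0.2023]
tool_rot: [-0.562, 0.562, 0.429, -0.429]
contact_force: [0.4, 0.1, -1.6]
gripper_width: 0.156
```

{"name": "drive_tool", "arguments": {
  "motion": [
    [[-0.96, 0, -0.22], [0, 0, 0], 1],
    [[-0.96, 0, -0.22], [0, 0, 0], 1],
    [[-0.96, 0, -0.22], [0, 0, 0], 1],
    [[-0.96, 0, -0.22], [0, 0, 0], 1],
    [[-0.96, 0, -0.22], [0, 0, 0], 1],
    [[-0.96, 0, -0.22], [0, 0, 0], 1],
    [[0, 0, 0], [0, -0.19, 0], 1],
    [[0, 0, 0], [0, 0, 0], 1],
    [[0, 0, 0], [0, 0, 0], 1]
  ]
}}

```text
time: 21.8
tool_pos: [0.5466, -0.2774, 0.2021]
tool_rot: [0.558, -0.558, -0.435, 0.434]
contact_force: [-0.2, -0.7, -1.2]
gripper_width: 0.159
```

```bash
python3 - <<'E'
from h import *
plan([.5469,-.2792,.11],np.radians(75.8))
f=grab("wrist"); W=cloud(f); z=W[...,2]; near=np.hypot(W[...,0]-.547,W[...,1]+.278)<.05
m=near&(abs(z-.045)<.0025); print("stand",m.sum(),cv2.minAreaRect(W[m][:,:2].astype(np.float32)))
T=T_tool(manip.state()); print("key xy",(T@[.0012,.044,.0009,1])[:3])
E
```

```text
pos [ 0.5466 -0.2774  0.2021] F [-0.21 -0.74 -1.21] t 21.8 w 0.159 q6 [-0.59  0.04  1.67  0.    1.43 -1.91]
xaxis [0.245 0.97  0.   ] yaxis [-0.     0.001 -1.   ] z [-0.97   0.245  0.   ]
shift units [-0.07  3.69 -0.03]
turn units [-0.    0.    0.01]
turn units [ 1.0e-02 -3.6e+01  0.0e+00]
stand 4813 ((0.5470404624938965, -0.27816882729530334), (0.0641067773103714, 0.06432642787694931), 65.80894470214844)
key xy [ 0.5460496  -0.27590393  0.15821285]
```

{"name": "drive_tool", "arguments": {
  "motion": [
    [[-0.08, 0, -0.06], [0, 0, 0], 1],
    [[0, 0.8, 0], [0, 0, 0], 1],
    [[0, 0.8, 0], [0, 0, 0], 1],
    [[0, 0.8, 0], [0, 0, 0], 1],
    [[0, 0.8, 0], [0, 0, 0], 1],
    [[0, 0.6, 0], [0, 0, 0], 1],
    [[0, 0.4, 0], [0, 0, 0], 1],
    [[0, 0.4, 0], [0, 0, 0], 1],
    [[0, 0.4, 0], [0, 0, 0], 1],
    [[0, 0.4, 0], [0, 0, 0], 1],
    [[0, 0, 0], [0, 0, 0], 1]
  ]
}}

```text
time: 22.95
tool_pos: [0.5466, -0.28, 0.0655]
tool_rot: [0.559, -0.557, -0.434, 0.435]
contact_force: [-0.2, -0.1, -1.8]
gripper_width: 0.152
```

{"name": "drive_tool", "arguments": {
  "motion": [
    [[0, 0.12, 0], [0, 0, 0], 1],
    [[0, 0.12, 0], [0, 0, 0], 1],
    [[0, 0, 0], [0, 0, 0], 1]
  ]
}}

```text
time: 23.25
tool_pos: [0.5475, -0.2806, 0.0613]
tool_rot: [0.558, -0.558, -0.435, 0.435]
contact_force: [0.2, 0.5, -1.6]
gripper_width: 0.157
```

{"name": "drive_tool", "arguments": {
  "motion": [
    [[0, 0.08, 0], [0, 0, 0], 1],
    [[0, 0.06, 0], [0, 0, 0], 1],
    [[0, 0, 0], [0, 0, 0], 1]
  ]
}}

```text
time: 23.55
tool_pos: [0.5474, -0.2805, 0.0576]
tool_rot: [0.558, -0.558, -0.434, 0.435]
contact_force: [-0.4, 0.3, -1.5]
gripper_width: 0.158
```

{"name": "drive_tool", "arguments": {
  "motion": [
    [[0, 0.04, 0], [0, 0, 0], 1],
    [[0, 0, 0], [0, 0, 0], 1]
  ]
}}

```text
time: 23.75
tool_pos: [0.5477, -0.2807, 0.0572]
tool_rot: [-0.558, 0.558, 0.435, -0.434]
contact_force: [-0.8, -0.8, -0.2]
gripper_width: 0.155
```

The disc has touched down. I'll open to about half width (key2 is nearby) and rise straight up.

{"name": "drive_tool", "arguments": {
  "motion": [
    [[0, 0, 0], [0, 0, 0], 0.3],
    [[0, 0, 0], [0, 0, 0], -0.2],
    [[0, 0, 0], [0, 0, 0], -0.2],
    [[0, 0, 0], [0, 0, 0], -0.2],
    [[0, -0.4, 0], [0, 0, 0], -0.2],
    [[0, -0.8, 0], [0, 0, 0], -0.2],
    [[0, -0.8, 0], [0, 0, 0], -0.2],
    [[0, -0.8, 0], [0, 0, 0], -0.2],
    [[0, -0.8, 0], [0, 0, 0], -0.2],
    [[0, -0.8, 0], [0, 0, 0], -0.2],
    [[0, -0.8, 0], [0, 0, 0], -0.2],
    [[0, 0, 0], [0, 0, 0], -0.2]
  ]
}}

```text
time: 24.95
tool_pos: [0.5494, -0.2818, 0.1916]
tool_rot: [-0.555, 0.56, 0.435, -0.434]
contact_force: [0.6, -0.2, 0.4]
gripper_width: 0.598
```

```bash
python3 - <<'E'
from h import *
plan([.547,-.278,.2])
f=grab("wrist"); W=cloud(f); z=W[...,2]; near=np.hypot(W[...,0]-.547,W[...,1]+.278)<.03
for lo,hi in((.088,.1),):
    m=near&(z>lo)&(z<hi); print(m.sum(),np.median(W[m],0),z[m].min(),z[m].max(),cv2.minAreaRect(W[m][:,:2].astype(np.float32)))
m=near&(abs(z-.049)<.0012); print("disc z",np.median(z[m]),m.sum())
f=grab("top"); W2=cloud(f); z=W2[...,2]; r=np.hypot(W2[...,0]-.5698,W2[...,1]-.2183)
print("stud",np.median(z[r<.01]))
old=np.load("top.npz"); cv2.imwrite("pics/w7.png",np.vstack([f["img"][130:340,60:500]]))
print("changed px", [(int((cv2.absdiff(f["img"],old["img"]).max(2)[v-14:v+14,u-14:u+14]>40).sum())) for u,v in((343,150),(143,284),(110,197),(444,302))])
E
```

```text
pos [ 0.5494 -0.2818  0.1916] F [ 0.61 -0.25  0.43] t 24.95 w 0.598 q6 [-0.59  0.06  1.68 -0.    1.4  -1.92]
xaxis [ 0.245  0.97  -0.003] yaxis [ 0.006 -0.004 -1.   ] z [-0.97   0.245 -0.007]
shift units [ 0.12 -0.34  0.13]
707 [ 0.54571773 -0.27884832  0.09471368] 0.08816216994453749 0.09736107230773941 ((0.5468506217002869, -0.279262900352478), (0.013558600097894669, 0.025775063782930374), 76.16576385498047)
disc z 0.04886325361529348 426
stud 0.08647205982115347
changed px [0, 9, 0, 0]
```

View pics/w7.png

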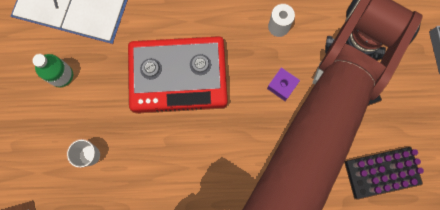

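The key's top is at z 0.0947, its disc rests at 0.049 (so the tip is 32 mm below the mouth) and its centre is within about 1 mm of the hole. The bystanders have not moved and the gripper is clear, so I'm handing in.

```bash
python3 -c "
from plant import manip
manip.job_done()"
```

```text
the job is handed in; nothing more can be done
```

The stud is fastened, the key is back in its white stand and released, and the job is handed in; it reported no verdict. The clock read about 25 s of the 67 s allowed.

**Stud:** I set the blade in the slot of the left stud (at about x 0.570, y 0.218) and pressed to the hard stop. The wrist read just under 10 N upward at most. I eased off 1 mm and turned it about 79° clockwise. When I eased the push, the force dropped away about 2 mm below the first contact height. The wrist camera then showed the head 3.7 mm above the collar (6 mm before). The slot measured 73–78° round from its start, at least 1.27 rad.

**Key:** Its disc rests on the stand at z 0.049, which puts the tip 32 mm below the mouth. Its centre is about 1 mm off the hole's axis. I did not measure its tilt; its top and disc heights match an upright key.

**Bystanders:** They look unmoved in the last top view.

**Disagreements:**
- One automatic check of the stud's head height and slot angle failed because it picked up other points. I redid it with a height filter, which gave the figures above.
- The last coarse top-camera reading of the stud was 0.0865 m, against 0.0896 m from the closer wrist camera. I trusted the wrist camera.

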